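Close the still's receiver joint and snap its joint clip on

TASK

The receiver adapter has slipped down the condenser's ground-glass cone. Draw it back up until the joint is fully shut, then take the green joint clip from the parts tray and push it over the joint until its arms snap round the glass, wide collar on the adapter's side and both glass rims caught in its slot. Press only as hard as the snap needs: it is glass, and the receiving flask and the stoppers in the tray must stay where they are.

Things in the scene. Friction and masses are not known exactly. Their poses are not given: they have to be found in the camera images.
- condenser: Clear glass condenser, fixed, sloping 30 deg down toward the robot. Origin: centre of its joint face, on the glass axis, 215 mm above the desk. x: uphill along the glass; y: level, across; z: square to the glass, up, leaning 30 deg toward the downhill side. From the face uphill: rim 33 mm wide, x 0 to 4 mm; tube 22 mm wide to x 42; water jacket 34 mm wide; clamp and stand at x 100 to 125.
- adapter (a joint): Gap of the joint in m: how far the glass receiver adapter has slid off the condenser's cone along the condenser's -x. 0 = fully shut, a hard stop; at most 0.03. It stays where it is left (friction about 3.5 N).
- socket_grip (a point): Point on the axis of the adapter's socket, 26 mm below its upper face; axes as the condenser's. The adapter is clear bent glass in line with the condenser: rim 33 mm wide and 4 mm thick at the upper face, socket 26 mm wide from 5 to 46 mm below that face, then a taper, a side nib and a spout bent straight down over the receiving flask.
- clip_tab (a point): Green plastic joint clip, 33 mm long, 40 wide, 69 high, under 50 g, standing mouth down in the parts tray. This point is in its grip tab, an upright slab 26 mm (x) by 12 mm thick (y) that rises from the shoulders 20 mm below this point to 11 mm above it. x: along the bore, toward the narrow collar; y: across, through the tab's flat faces; z: away from the mouth.
- clip_bore (a point): Centre of the clip's bore, 43 mm below clip_tab, axes alike. Wide collar at x -16.5 to -5.1 mm for the adapter's socket, narrow collar at x 5.1 to 16.5 for the condenser's tube, each with a sprung arm on both sides; the 10.2 mm slot between takes both rims (8 mm when shut). Home: this point at the condenser's origin, all axes alike.
- clip_narrow (a point): Middle of the clip's narrow collar, 11 mm from clip_bore along the clip's x; axes alike.
- clip: The same clip; origin 15 mm below clip_bore, between its lips. Pushed along the condenser's -z its lips touch the glass 20 mm short of home, the arms resist with up to 15 N, pass the widest point about 9 mm short and then draw it home. A few mm off along the glass, or the joint not shut, it jams on a rim instead. The glass breaks if the clip is forced on it with over 60 N.
- still: The whole fixed still: stand, tripod with boiling flask, condenser, adapter. Origin on the desk under the joint; x level, under the condenser, uphill; z up.
- receiver: Receiving flask, loose: conical glass, 80 mm wide at the foot, 118 mm high, under the adapter's spout, about 77 mm downhill of the joint. Origin at its underside.
- stopper_red: Dark red rubber stopper, 27 mm wide, 24 high, loose in the parts tray (grey, 171 x 245 mm, rim 21 mm high, floor 3 mm). Origin at its underside.
- stopper_black: Black rubber stopper, 22 mm wide, 20 high, loose in the parts tray. Origin at its underside.
Mind the look-alikes: they are no part of the job. Several things look just like the clip: the one meant starts farthest to the robot's left.

How it is judged:
By the outcome, as a careful person would: the job done as asked, in the order asked, and still so for the second after the job is handed in, with the robot touching nothing.
It also fails if it takes over 58 s, if anything falls off the work surface, if the arm or the gripper's body presses on something with over 40 N, if the wrist force passes 120 N, or if a joint passes its speed limit or range.

ROBOT

A 6-joint arm with a two-finger parallel gripper is mounted at the origin on a cart in front of the work surface, level with it; the furniture and walls round the work are solid. World frame = base frame: x ahead of the robot, y to its left, z up, the work surface at z = 0. Lengths are in m, angles in rad, forces in N, time in s.
With the tool pointing down it reaches from about 0.3 to 0.95 m from the base axis. Payload 3.1 kg.
Tool frame: the origin (TCP) lies between the finger pads; the fingertips stand 17 mm ahead of it and the grasp point (between the pads) lies 2 mm behind it; z points along the fingers, y is the line along which they close (so a half turn about z gives the same grasp; the last joint's range is limited). The gripper opens to 85 mm and grips with 20 to 120 N. Pads are 22 mm wide; open, the fingers measure 114 mm over their backs; the gripper's body (76 mm by 85 mm) begins 54 mm behind the grasp point. The pads swing forward as they close: fully open they stand 13 mm farther back than shut.
Start: joints at [-1.351, 0.308, 1.634, -0, 1.2, -0.07], TCP at [0.179, -0.599, 0.248] pointing down, gripper open.
Joint ranges: [-3.06, 3.06], [-0.79, 1.96], [0.05, 2.63], [-1.19, 4.34], [0.05, 2.64], [-2.94, 2.94]. Speed limits (rad/s): [2.79, 2.79, 3.14, 3.14, 3.14, 3.14].

INTERFACE

Orientations are given as a rotation vector (axis times angle).
In Python, from bench import robot gives the robot as it stands. The module is installed in compiled form; this text tells all that it offers.
- The arm moves only by the shell command python3 -m crank 'ROWS' [FORCE]. ROWS is JSON, a list of rows, each an object with "offset": the shift along the tool's x, y, z in mm, a list of three; "twist": the turn, a rotation vector about the tool's x, y, z in degrees, a list of three; "gripper": the opening, from 0 (shut) to 1 (fully open). A call has 1 to 8 rows; each row shifts and turns the commanded pose from where the row before left it, along the tool's axes as they then stand; what a row does not reach is not made up. A row lasts 1/12 s, in which the tool goes at most 41.7 mm and 7.16 degrees, less where a joint would pass 70% of its speed; a pose out of reach is approached as far as the arm can. A call is refused whole if a number of a shift passes 41.7 or a number of a turn 7.16, either way. A call with a gripper value outside its range is refused whole. The fingers move at their own pace and stop on an object; FORCE is the grip in N (left out, the last holds). Time passes only in rows, so rows that do not move let the fingers close. It gives the time, the measured TCP pose, the force, the opening and the grip force at its end, in the units of the state.
- robot.observe(): the state, without advancing time (a new reading comes with each control period).
- robot.camera(name): name is "scene" or "side" or "wrist"; returns (picture, depth): 384x512x3 uint8, blue, green, red; 384x512 float32, m along the optical axis (not along the pixel's ray), 0 where there is no reading.
- robot.camera_params(name): a dict with "mtx" (3x3 intrinsics, pixels), "dist_coeffs" ([k1, k2, p1, p2, k3] as OpenCV has them; the pictures are not rectified), "rvec" (rotation vector, rad) and "tvec" (3), from world to camera coordinates, as OpenCV has them. Camera axes: x right, y down, z forward; pixel columns grow to the right and rows downward; lengths in m; the calibration is good to about 2 mm. A picture is of the moment at which its call begins: read the wrist's pose just before it. camera_params takes no time and is no camera call; for the wrist camera it gives the pose at the moment of the call.
- robot.hand_in(): hands the job in; it is judged then, once.
The state is a dict: "time": time; "qpos": joint angles; "dq": joint speeds; "joint_efforts": joint torques, N m; "position": TCP position; "tcp_rot": TCP orientation; "contact_force": force on the tool from outside, world axes, zero at the start; "torque": the same for the moment, N m; "grip_width": opening from 0.0 (shut) to 1.0 (fully open); "gripper_force": force on a finger pad.
Only numpy, scipy, OpenCV 4.12 (cv2) and the standard library are available. Lean on these libraries where they do the work, as an engineer would, in place of code of your own. Each camera call takes 0.05 s, during which the arm holds its last target. There are 200 camera calls.

## Working session

There is one attempt and no reset: what is moved stays moved. The work goes in short steps, Python scripts to look and compute and a shell command to move; the robot and the scene stay as the last step left them, time stands still between calls to the robot, and variables do not carry over. Pictures are saved under pics/ and viewed, at most 10 in all, crops included, and the job is handed in when it is done.

```bash
mkdir -p pics; python3 - <<'E'
from bench import robot
import numpy as np,cv2
ims=[]
for n in ("scene","side"):
    im,d=robot.camera(n); cv2.imwrite(f"pics/{n}0.png",im); np.savez(f"{n}0.npz",im=im,d=d,**{k:np.array(v) for k,v in robot.camera_params(n).items()})
    p=robot.camera_params(n); R=cv2.Rodrigues(np.array(p["rvec"]))[0]; print(n,(-R.T@np.array(p["tvec"]).ravel()).round(3),R[2].round(2),np.array(p["mtx"]).round(0).tolist())
s=robot.observe();print(s)
E
```

```text
scene [-0.138  0.582  0.557] [ 0.67 -0.63 -0.41] [[434.0, 0.0, 246.0], [0.0, 434.0, 190.0], [0.0, 0.0, 1.0]]
side [ 0.588 -0.84   0.678] [-0.06  0.81 -0.59] [[395.0, 0.0, 249.0], [0.0, 395.0, 192.0], [0.0, 0.0, 1.0]]
{'time': 0.1, 'qpos': array([-1.35068481e+00,  3.08943336e-01,  1.63508003e+00,  1.85434878e-06,
        1.19968898e+00, -6.97178206e-02]), 'dq': array([ 3.32807867e-04, -1.02831633e-03, -3.10018491e-03,  6.98788172e-05,
        7.69510032e-04, -9.00081574e-05]), 'joint_efforts': array([-1.74645561e-04, -4.16405618e+01, -2.77644682e+01, -5.42216938e-06,
        4.02518679e-03, -2.81204734e-05]), 'position': array([ 0.17842431, -0.59824082,  0.24713616]), 'tcp_rot': array([-3.10657168e+00, -4.53364782e-01,  2.47267279e-04]), 'contact_force': array([-0.9120592 ,  0.41808305,  0.01374896]), 'torque': array([-0.02181085, -0.0563935 ,  0.02868586]), 'gripper_force': 0.0, 'grip_width': 0.9993237009750071}
```

View pics/scene0.png

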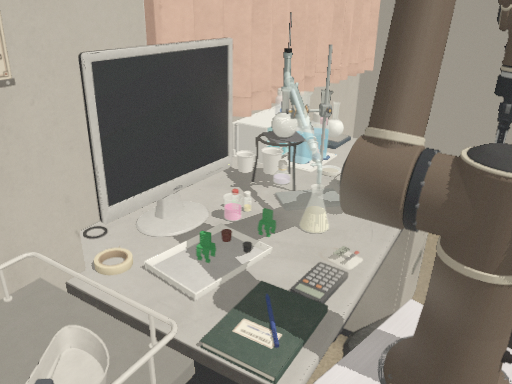

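View pics/side0.png

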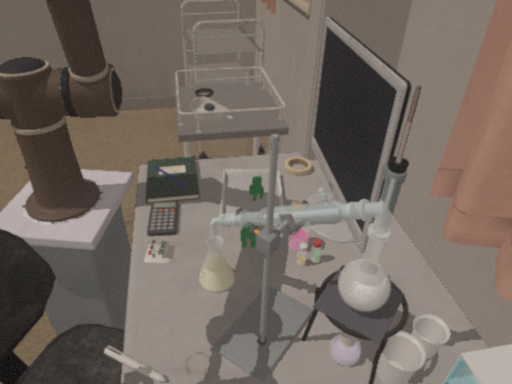

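The scene picture shows one green clip in the tray at about (206,246) and another beyond the tray at (267,222). The condenser joint is near (318,160), with the flask at (316,210). The side picture shows the joint region around (225-245,218), with the clips at (257,187) and (248,236).

```bash
cat > h.py <<'E'
import numpy as np,cv2
def load(n): return dict(np.load(n+"0.npz"))
def cam(c):
    R=cv2.Rodrigues(np.array(c["rvec"],float))[0]; return R,-R.T@np.array(c["tvec"],float).ravel()
def ray(c,uv):
    R,o=cam(c); p=cv2.undistortPoints(np.array(uv,float).reshape(-1,1,2),np.array(c["mtx"]),np.array(c["dist_coeffs"])).reshape(-1,2)
    return o,np.c_[p,np.ones(len(p))]@R      # depth-scaled rays
def proj(c,P): return cv2.projectPoints(np.array(P,float).reshape(-1,3),np.array(c["rvec"]),np.array(c["tvec"]),np.array(c["mtx"]),np.array(c["dist_coeffs"]))[0].reshape(-1,2)
def tri(c1,u1,c2,u2):
    o1,d1=ray(c1,u1);o2,d2=ray(c2,u2);d1=d1[0];d2=d2[0]
    s=np.linalg.lstsq(np.c_[d1,-d2],o2-o1,rcond=None)[0]; a=o1+s[0]*d1;b=o2+s[1]*d2
    return (a+b)/2,np.linalg.norm(a-b)
def green(im):
    h=cv2.cvtColor(im,cv2.COLOR_BGR2HSV); return cv2.inRange(h,(45,120,30),(85,255,255))
def cloud(c,m):
    v,u=np.nonzero((m>0)&(c["d"]>0)); o,d=ray(c,np.c_[u,v]); return o+d*c["d"][v,u][:,None],np.c_[u,v]
E
python3 - <<'E'
from h import *
for n in("scene","side"):
    c=load(n); m=green(c["im"]); k,l,s,ce=cv2.connectedComponentsWithStats(m)
    for i in range(1,k):
        if s[i,4]>25:
            P,uv=cloud(c,l==i); print(n,s[i],ce[i].round(1),"med",np.median(P,0).round(3),"z",np.percentile(P[:,2],[2,98]).round(3),"x",np.percentile(P[:,0],[2,98]).round(3),"y",np.percentile(P[:,1],[2,98]).round(3))
a=load("scene")["im"][90:235,255:355]; b=load("side")["im"][190:300,190:340]; e=load("scene")["im"][215:295,140:285]
f=lambda x,s:cv2.resize(x,None,fx=s,fy=s,interpolation=cv2.INTER_CUBIC)
o=np.zeros((600,800,3),np.uint8)
A=f(a,4);o[:580,:400]=A[:580];B=f(b,2.6);o[:B.shape[0],405:405+B.shape[1]]=B;E=f(e,2.6);o[300:300+E.shape[0],405:405+E.shape[1]]=E
cv2.imwrite("pics/c1.png",o)
E
```

```text
scene [259 219  11  16  65] [263.1 226. ] med [ 0.538 -0.112  0.03 ] z [0.004 0.042] x [0.518 0.547] y [-0.121 -0.105]
scene [197 231  18  31 317] [205.3 245.1] med [0.539 0.07  0.042] z [0.01  0.073] x [0.525 0.555] y [0.045 0.084]
```

View pics/c1.png

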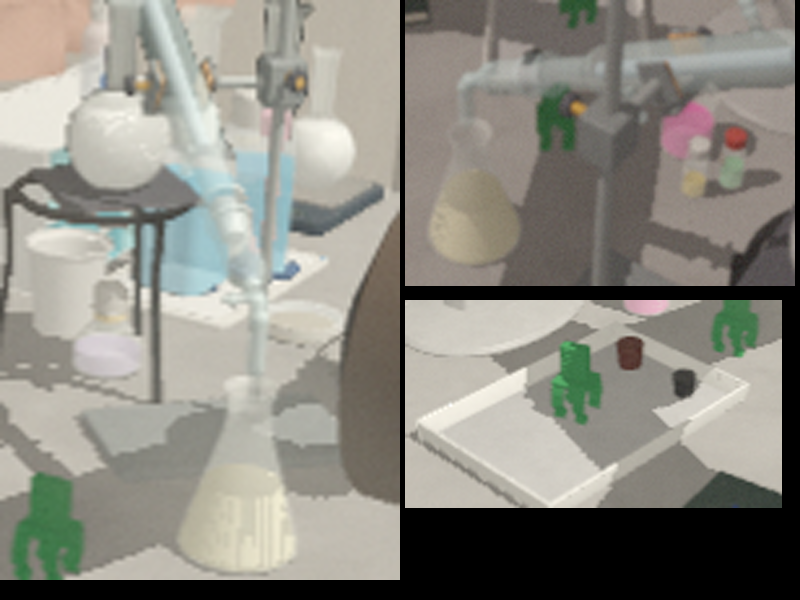

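The crop shows the tray clip with its mouth and arms facing the scene camera. The red stopper is at about (226,235) and the black one at (247,246). The condenser runs from the jacket end at about (307,131) through the joint at (314,145) to the spout bend at (318,163).

```bash
python3 - <<'E'
from h import *
for n,pts in (("scene",[(296,100),(300,112),(304,122),(308,131),(312,140),(314,147),(316,154),(318,160),(319,170),(317,225)]),("side",[(216,219),(222,219),(230,218),(238,217),(246,217),(256,217),(290,214),(310,212),(340,210),(216,270)])):
    c=load(n);o,d=ray(c,pts)
    for (u,v),dd in zip(pts,d):
        z=c["d"][v,u]; print(n,u,v,(o+dd*z).round(3))
s,t=load("scene"),load("side")
# flask liquid top & foot centre etc.
im=cv2.cvtColor(s["im"],cv2.COLOR_BGR2HSV)
for n,c,box in(("scene",s,(285,345,95,175)),("side",t,(205,400,195,240))):
    m=np.zeros(c["d"].shape,np.uint8);m[box[2]:box[3],box[0]:box[1]]=1
    P,uv=cloud(c,m); k=(P[:,2]>.19)&(P[:,2]<.40)&(abs(P[:,1]+.2)<.2)&(P[:,0]>.3)&(P[:,0]<.9);P=P[k]
    print(n,len(P)); 
    for z in np.arange(.19,.40,.02):
        q=P[(P[:,2]>=z)&(P[:,2]<z+.02)]
        if len(q)>3: print(z.round(2),len(q),np.median(q,0).round(3),q.min(0).round(3),q.max(0).round(3))
E
```

```text
scene 296 100 [ 0.642 -0.338  0.3  ]
scene 300 112 [ 0.611 -0.32   0.274]
scene 304 122 [ 0.58  -0.302  0.256]
scene 308 131 [ 0.555 -0.29   0.239]
scene 312 140 [ 0.534 -0.284  0.221]
scene 314 147 [ 0.514 -0.268  0.21 ]
scene 316 154 [ 0.496 -0.255  0.199]
scene 318 160 [ 0.485 -0.251  0.187]
scene 319 170 [ 0.471 -0.239  0.167]
scene 317 225 [ 0.45  -0.224  0.025]
side 216 219 [ 0.484 -0.258  0.183]
side 222 219 [ 0.499 -0.275  0.198]
side 230 218 [ 0.515 -0.282  0.208]
side 238 217 [ 0.531 -0.296  0.223]
side 246 217 [ 0.546 -0.301  0.229]
side 256 217 [ 0.564 -0.31   0.238]
side 290 214 [ 0.619 -0.355  0.286]
side 310 212 [ 0.648 -0.368  0.303]
side 340 210 [ 0.689 -0.385  0.324]
side 216 270 [ 0.482 -0.272  0.054]
scene 1224
0.19 192 [ 0.518 -0.266  0.2  ] [ 0.488 -0.4    0.19 ] [ 0.718 -0.247  0.21 ]
0.21 203 [ 0.547 -0.286  0.219] [ 0.508 -0.4    0.21 ] [ 0.726 -0.262  0.23 ]
0.23 142 [ 0.571 -0.297  0.239] [ 0.534 -0.4    0.23 ] [ 0.736 -0.279  0.25 ]
0.25 225 [ 0.591 -0.315  0.261] [ 0.569 -0.4    0.25 ] [ 0.737 -0.294  0.27 ]
0.27 308 [ 0.608 -0.344  0.279] [ 0.558 -0.399 
[... 195 characters left out ...]

0.19 244 [ 0.514 -0.279  0.201] [ 0.489 -0.303  0.19 ] [ 0.783 -0.162  0.21 ]
0.21 295 [ 0.541 -0.291  0.22 ] [ 0.512 -0.331  0.21 ] [ 0.792 -0.187  0.23 ]
0.23 216 [ 0.57  -0.309  0.238] [ 0.537 -0.362  0.23 ] [ 0.794 -0.216  0.25 ]
0.25 277 [ 0.602 -0.342  0.258] [ 0.566 -0.388  0.25 ] [ 0.642 -0.303  0.27 ]
0.27 702 [ 0.616 -0.359  0.28 ] [ 0.558 -0.4    0.27 ] [ 0.668 -0.304  0.29 ]
0.29 484 [ 0.652 -0.369  0.3  ] [ 0.624 -0.399  0.29 ] [ 0.759 -0.336  0.31 ]
0.31 548 [ 0.681 -0.381  0.321] [ 0.655 -0.4    0.31 ] [ 0.737 -0.352  0.33 ]
0.33 222 [ 0.707 -0.392  0.339] [ 0.659 -0.4    0.33 ] [ 0.729 -0.361  0.35 ]
0.35 5 [ 0.73  -0.398  0.352] [ 0.728 -0.4    0.35 ] [ 0.733 -0.396  0.353]
```

```bash
cat >> h.py <<'E'
from scipy.spatial.transform import Rotation as Ro
def axes(psi,tilt=30):
    a=np.radians(psi);t=np.radians(tilt);h=np.array([np.cos(a),np.sin(a),0]);z=np.array([0,0,1.])
    x=np.cos(t)*h+np.sin(t)*z; zz=np.cos(t)*z-np.sin(t)*h
    return np.c_[x,np.cross(zz,x),zz]
def tool(C,s): # tool z=-C.z ; tool y = s*C.y
    z=-C[:,2]; y=s*C[:,1]; return np.c_[np.cross(y,z),y,z]
def plan(p0,r0,p1,R1,n):
    R=Ro.from_rotvec(r0); D=(R.inv()*Ro.from_matrix(R1)).as_rotvec(); 
    print("twist tot",np.degrees(D).round(1),"per row",np.degrees(D/n).round(2),"dist",(np.linalg.norm(np.array(p1)-p0)*1000).round(),"tool-frame total",(R.inv().apply(np.array(p1)-p0)*1000).round(1))
    st=(np.array(p1)-p0)/n*1000
    for i in range(n): print((R*Ro.from_rotvec(D*i/n)).inv().apply(st).round(1).tolist())
E
python3 - <<'E'
from h import *
from bench import robot
s=robot.observe(); R=Ro.from_rotvec(s["tcp_rot"]).as_matrix(); print("Rtool\n",R.round(2))
w=robot.camera_params("wrist");Rc,o=cam(w); print("cam in tool",(R.T@(o-s["position"])).round(3),"\n",(R.T@Rc.T).round(2), np.array(w["mtx"])[0,0])
C=axes(-30.5)
J=np.array([.53,-.285,.215])
for sg in(1,-1):
    print(sg); plan(s["position"],s["tcp_rot"],J+C@[-.03,0,.17],tool(C,sg),14)
E
```

```text
Rtool
 [[ 0.96  0.29 -0.  ]
 [ 0.29 -0.96  0.  ]
 [ 0.   -0.   -1.  ]]
cam in tool [ 0.08  -0.001 -0.126] 
 [[-0.   -0.95 -0.31]
 [ 1.   -0.    0.  ]
 [-0.   -0.31  0.95]] 278.1725622887137
1
twist tot [ -34.7  -15.2 -129.2] per row [-2.48 -1.09 -9.23] dist 461.0 tool-frame total [ 350.9 -281.2  -99.4]
[25.1, -20.1, -7.1]
[27.8, -15.5, -8.4]
[29.7, -10.5, -9.5]
[30.8, -5.1, -10.4]
[31.0, 0.3, -11.1]
[30.3, 5.7, -11.5]
[28.7, 11.0, -11.7]
[26.3, 15.9, -11.7]
[23.1, 20.4, -11.4]
[19.3, 24.3, -10.8]
[14.9, 27.6, -10.0]
[10.1, 30.0, -9.0]
[5.0, 31.6, -7.8]
[-0.3, 32.3, -6.5]
-1
twist tot [-12.4  28.3  46. ] per row [-0.89  2.02  3.28] dist 461.0 tool-frame total [ 350.9 -281.2  -99.4]
[25.1, -20.1, -7.1]
[24.1, -21.4, -6.6]
[23.1, -22.6, -6.1]
[22.0, -23.8, -5.6]
[20.7, -25.0, -5.3]
[19.5, -26.1, -4.9]
[18.1, -27.1, -4.7]
[16.7, -28.0, -4.5]
[15.2, -28.8, -4.4]
[13.7, -29.6, -4.3]
[12.1, -30.3, -4.3]
[10.5, -30.9, -4.4]
[8.9, -31.3, -4.5]
[7.3, -31.7, -4.7]
```

```bash
python3 -m crank '[{"offset":[25,-20,-7],"twist":[-0.9,2,3.3],"gripper":1},{"offset":[24,-21,-7],"twist":[-0.9,2,3.3],"gripper":1},{"offset":[23,-23,-6],"twist":[-0.9,2,3.3],"gripper":1},{"offset":[22,-24,-6],"twist":[-0.9,2,3.3],"gripper":1},{"offset":[21,-25,-5],"twist":[-0.9,2,3.3],"gripper":1},{"offset":[19,-26,-5],"twist":[-0.9,2,3.3],"gripper":1},{"offset":[18,-27,-5],"twist":[-0.9,2,3.3],"gripper":1}]' && python3 -m crank '[{"offset":[17,-28,-4],"twist":[-0.9,2,3.3],"gripper":1},{"offset":[15,-29,-4],"twist":[-0.9,2,3.3],"gripper":1},{"offset":[14,-30,-4],"twist":[-0.9,2,3.3],"gripper":1},{"offset":[12,-30,-4],"twist":[-0.9,2,3.3],"gripper":1},{"offset":[10,-31,-4],"twist":[-0.9,2,3.3],"gripper":1},{"offset":[9,-31,-5],"twist":[-0.9,2,3.3],"gripper":1},{"offset":[7,-32,-5],"twist":[-0.9,2,3.3],"gripper":1},{"offset":[0,0,0],"twist":[0,0,0],"gripper":1}]'
python3 - <<'E'
from h import *
from bench import robot
robot.camera("wrist")
s=robot.observe(); p=robot.camera_params("wrist"); im,d=robot.camera("wrist")
np.savez("w10.npz",im=im,d=d,pos=s["position"],rot=s["tcp_rot"],**{k:np.array(v) for k,v in p.items()})
cv2.imwrite("pics/w1.png",im)
C=axes(-30.5);J=np.array([.53,-.285,.215]); c=load("w1")
print(s["position"],C.T@(s["position"]-J),proj(c,[J+C@[x,0,0] for x in(-.05,-.03,-.01,0,.04,.08)]).round())
E
```

```text
time: 0.68
position: [0.3065, -0.4127, 0.2981]
tcp_rot: [3.039, -0.182, 0.394]
contact_force: [0.5, -0.3, -0.0]
grip_width: 1.004
gripper_force: 0.0
time: 1.35
position: [0.435, -0.2271, 0.3458]
tcp_rot: [2.811, -0.755, 0.745]
contact_force: [-0.1, -0.6, 0.2]
grip_width: 0.998
gripper_force: 0.0
[ 0.43406656 -0.22896148  0.34525223] [-0.03108996 -0.00040548  0.16835211] [[257. 190.]
 [258. 173.]
 [258. 155.]
 [258. 146.]
 [258. 106.]
 [259.  63.]]
```

View pics/w1.png

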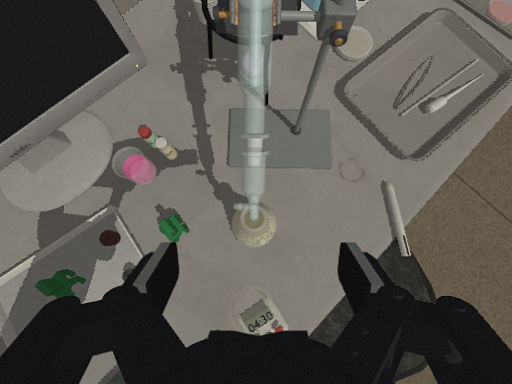

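The wrist view shows the condenser coming down the image at column ~255, with rims near (256,135) and (254,152) and the spout over the flask at (254,215). The tray clip is at (60,283) and the stoppers are at (110,238) and (130,270).

```bash
python3 - <<'E'
from h import *
c=load("w1");C=axes(-30.5);J=np.array([.53,-.285,.215])
m=np.zeros(c["d"].shape,np.uint8);m[60:215,225:290]=1
P,uv=cloud(c,m);Q=(P-J)@C
k=(abs(Q[:,1])<.04)&(Q[:,2]>-.012)&(Q[:,2]<.04);Q=Q[k];uv=uv[k]
for v in range(70,212,2):
    q=Q[uv[:,1]==v]
    if len(q): 
        t=q[q[:,2]>q[:,2].max()-.006]
        print(v,"x",(np.median(q[:,0])*1e3).round(1),"y",(q[:,1].min()*1e3).round(1),(q[:,1].max()*1e3).round(1),"mid",((q[:,1].min()+q[:,1].max())*500).round(1),"zmax",(q[:,2].max()*1e3).round(1))
b=c["im"][90:215,205:305];cv2.imwrite("pics/w1c.png",cv2.resize(b,None,fx=4.8,fy=4.8,interpolation=cv2.INTER_CUBIC))
E
```

```text
70 x 73.2 y -11.0 21.2 mid 5.1 zmax 13.4
72 x 71.4 y -11.1 21.2 mid 5.1 zmax 12.9
74 x 69.6 y -11.1 21.3 mid 5.1 zmax 12.1
76 x 67.9 y -11.2 21.2 mid 5.0 zmax 12.2
78 x 66.1 y -11.1 21.2 mid 5.0 zmax 12.3
80 x 64.3 y -11.3 20.2 mid 4.4 zmax 12.9
82 x 62.6 y -11.3 20.2 mid 4.5 zmax 12.3
84 x 60.8 y -11.4 20.3 mid 4.5 zmax 12.0
86 x 59.0 y -10.5 19.3 mid 4.4 zmax 11.9
88 x 57.2 y -9.5 18.4 mid 4.4 zmax 9.6
90 x 55.4 y -8.6 17.4 mid 4.4 zmax 10.2
92 x 53.6 y -7.6 16.5 mid 4.4 zmax 9.2
94 x 51.7 y -5.6 15.5 mid 5.0 zmax 6.4
96 x 49.9 y -5.6 14.5 mid 4.4 zmax 6.7
98 x 48.0 y -5.7 14.5 mid 4.4 zmax 6.4
100 x 46.1 y -5.7 14.5 mid 4.4 zmax 7.4
102 x 44.2 y -5.8 14.4 mid 4.3 zmax 7.0
104 x 42.3 y -5.8 14.4 mid 4.3 zmax 6.3
106 x 40.4 y -5.8 14.5 mid 4.3 zmax 6.8
108 x 38.5 y -4.8 14.4 mid 4.8 zmax 7.2
110 x 36.6 y -4.8 14.5 mid 4.8 zmax 6.4
112 x 34.6 y -4.9 14.6 mid 4.9 zmax 6.6
114 x 32.7 y -4.9 14.5 mid 4.8 zmax 6.6
116 x 30.8 y -4.9 14.6 mid 4.8 zmax 7.2
118 x 28.8 y -5.0 14.6 mid 4.8 zmax 7.4
120 x 26.8 y -5.0 14.6 mid 4.8 zmax 6.4
122 x 24.8 y -5.1 14.6 mid 4.8 zmax 6.3
124 x 22.9 y -5.
[... 1074 characters left out ...]
8.5
178 x -33.9 y -7.2 17.1 mid 5.0 zmax 8.7
180 x -35.9 y -7.2 17.0 mid 4.9 zmax 8.4
182 x -38.2 y -7.3 17.1 mid 4.9 zmax 9.0
184 x -40.5 y -7.3 17.2 mid 4.9 zmax 8.6
186 x -42.9 y -7.4 17.1 mid 4.9 zmax 8.7
188 x -45.3 y -7.4 17.2 mid 4.9 zmax 8.4
190 x -47.3 y -6.3 17.2 mid 5.4 zmax 8.3
192 x -49.4 y -5.1 16.1 mid 5.5 zmax 8.2
194 x -52.2 y -4.1 15.0 mid 5.5 zmax 7.8
196 x -54.9 y -3.0 13.9 mid 5.5 zmax 6.3
198 x -57.8 y -2.0 11.6 mid 4.8 zmax 4.7
200 x -61.0 y -0.8 11.7 mid 5.4 zmax 3.1
202 x -63.5 y 0.3 22.1 mid 11.2 zmax 1.4
204 x -67.0 y 0.3 27.8 mid 14.0 zmax 2.2
206 x -69.2 y 0.2 29.0 mid 14.6 zmax 1.8
208 x -71.4 y 0.2 27.9 mid 14.1 zmax 2.3
210 x -73.4 y 0.2 20.8 mid 10.5 zmax 2.1
```

View pics/w1c.png

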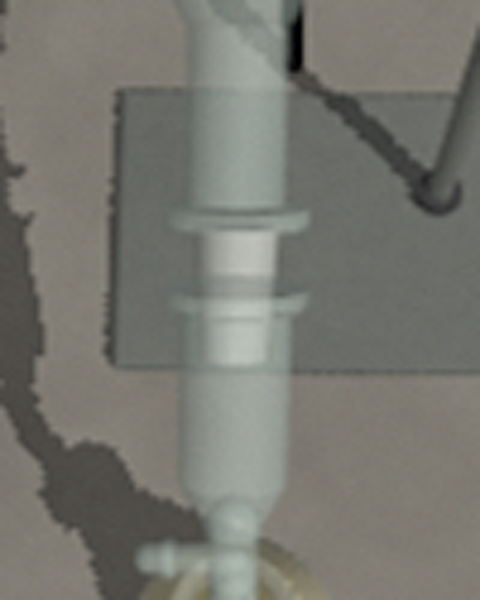

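The crop shows the gap between the two rims, about 13 mm. The condenser face is at x≈+10 and the adapter face at ≈−3 in my working frame. The axis lies at y≈+4.9, z≈−4.5, and the height at the face comes to 216 mm, which matches the 215 given. Next I descend on the socket.

```bash
cat >> h.py <<'E'
def rel():
    from bench import robot
    s=robot.observe(); C=axes(-30.7); O=np.array([.53,-.285,.215])+axes(-30.5)@[.010,.0049,-.0045]
    R=Ro.from_rotvec(s["tcp_rot"]); e=(R.inv()*Ro.from_matrix(tool(C,-1))).as_rotvec()
    print("t",round(s["time"],2),"TCP in joint frame mm",((s["position"]-O)@C*1e3).round(1),"twist needed deg",np.degrees(e).round(2),"F in joint frame",(s["contact_force"]@C).round(1),"grip",round(s["grip_width"],3),round(s["gripper_force"],1),"O",O.round(4))
E
python3 -c "from h import *;rel()"
python3 -m crank '[{"offset":[0,-3,30],"twist":[0,0,0],"gripper":0.7},{"offset":[1,-2,30],"twist":[0,0,0],"gripper":0.7},{"offset":[1,0,30],"twist":[0,0,0],"gripper":0.7},{"offset":[0,0,20],"twist":[0,0,0],"gripper":0.7},{"offset":[0,0,10],"twist":[0,0,0],"gripper":0.7},{"offset":[0,0,0],"twist":[0,0,0],"gripper":0.7}]'
python3 -c "from h import *;rel()"
```

```text
t 1.45 TCP in joint frame mm [-41.1  -7.4 172.4] twist needed deg [0.13 0.42 0.7 ] F in joint frame [ 0.1 -0.   0.4] grip 1.0 0.0 O [ 0.5419 -0.2863  0.2161]
time: 1.95
position: [0.486, -0.2603, 0.2381]
tcp_rot: [2.81, -0.765, 0.729]
contact_force: [-1.1, 0.6, -1.1]
grip_width: 0.702
gripper_force: 0.0
t 1.95 TCP in joint frame mm [-42.2  -6.2  49.7] twist needed deg [0.3  0.78 0.32] F in joint frame [-1.6 -0.  -0.3] grip 0.702 0.0 O [ 0.5419 -0.2863  0.2161]
```

```bash
python3 -m crank '[{"offset":[2,-6,0],"twist":[0.2,0.6,0.5],"gripper":0.7},{"offset":[0,0,0],"twist":[0,0,0],"gripper":0.7}]' >/dev/null
python3 -c "from h import *;rel()"
python3 -m crank '[{"offset":[0,0,15],"twist":[0,0,0],"gripper":0.7},{"offset":[0,0,15],"twist":[0,0,0],"gripper":0.7},{"offset":[0,0,12],"twist":[0,0,0],"gripper":0.7},{"offset":[0,0,8],"twist":[0,0,0],"gripper":0.7},{"offset":[0,0,0],"twist":[0,0,0],"gripper":0.7},{"offset":[0,0,0],"twist":[0,0,0],"gripper":0.7}]' >/dev/null
python3 -c "from h import *;rel()"
```

```text
t 2.12 TCP in joint frame mm [-36.2   1.3  53.1] twist needed deg [ 0.04 -0.34 -0.15] F in joint frame [ 0.2  0.4 -0.6] grip 0.701 0.0 O [ 0.5419 -0.2863  0.2161]
t 2.62 TCP in joint frame mm [-36.6   1.6   2.9] twist needed deg [ 0.02 -0.26 -0.06] F in joint frame [ 1.4 -0.9 -0.5] grip 0.696 0.0 O [ 0.5419 -0.2863  0.2161]
```

```bash
python3 -m crank '[{"offset":[-2,1.6,4],"twist":[0,0,0],"gripper":0.7},{"offset":[0,0,0],"twist":[0,0,0],"gripper":0.7},{"offset":[0,0,0],"twist":[0,0,0],"gripper":0.4},{"offset":[0,0,0],"twist":[0,0,0],"gripper":0},{"offset":[0,0,0],"twist":[0,0,0],"gripper":0},{"offset":[0,0,0],"twist":[0,0,0],"gripper":0},{"offset":[0,0,0],"twist":[0,0,0],"gripper":0},{"offset":[0,0,0],"twist":[0,0,0],"gripper":0}]' 30 >/dev/null
python3 -c "from h import *;rel()"
```

```text
t 3.28 TCP in joint frame mm [-38.9  -0.6  -1.3] twist needed deg [ 0.07 -0.23 -0.05] F in joint frame [-1.1 -4.2  5.9] grip 0.294 29.3 O [ 0.5419 -0.2863  0.2161]
```

```bash
python3 -m crank '[{"offset":[3,0,0],"twist":[0,0,0],"gripper":0},{"offset":[3,0,0],"twist":[0,0,0],"gripper":0},{"offset":[3,0,0],"twist":[0,0,0],"gripper":0},{"offset":[1,0,0],"twist":[0,0,0],"gripper":0},{"offset":[0,0,0],"twist":[0,0,0],"gripper":0}]' >/dev/null
python3 -c "from h import *;rel()"
python3 -m crank '[{"offset":[1,0,0],"twist":[0,0,0],"gripper":0},{"offset":[1,0,0],"twist":[0,0,0],"gripper":0},{"offset":[0,0,0],"twist":[0,0,0],"gripper":0}]' >/dev/null
python3 -c "from h import *;rel()"
```

```text
t 3.7 TCP in joint frame mm [-30.   -0.6  -1.3] twist needed deg [ 0.07 -0.08 -0.04] F in joint frame [-3.  -3.5  7.6] grip 0.291 29.6 O [ 0.5419 -0.2863  0.2161]
t 3.95 TCP in joint frame mm [-28.2  -0.6  -1.3] twist needed deg [ 0.07 -0.06 -0.04] F in joint frame [-3.4 -4.5  8.8] grip 0.288 29.6 O [ 0.5419 -0.2863  0.2161]
```

```bash
for i in 1 2 3; do python3 -m crank '[{"offset":[0.7,0,0],"twist":[0,0,0],"gripper":0},{"offset":[0.7,0,0],"twist":[0,0,0],"gripper":0},{"offset":[0,0,0],"twist":[0,0,0],"gripper":0}]' >/dev/null
python3 -c "from h import *;rel()"; done
```

```text
t 4.2 TCP in joint frame mm [-27.   -0.6  -1.3] twist needed deg [ 0.07 -0.05 -0.04] F in joint frame [-3.2 -4.3  8.2] grip 0.293 29.6 O [ 0.5419 -0.2863  0.2161]
t 4.45 TCP in joint frame mm [-25.6  -0.6  -1.3] twist needed deg [ 0.07 -0.05 -0.04] F in joint frame [-3.5 -3.8  8.7] grip 0.29 29.6 O [ 0.5419 -0.2863  0.2161]
t 4.7 TCP in joint frame mm [-25.2  -0.6  -1.4] twist needed deg [ 0.07  0.08 -0.03] F in joint frame [-5.1 -3.9 11.3] grip 0.289 29.8 O [ 0.5419 -0.2863  0.2161]
```

```bash
for i in 1 2; do python3 -m crank '[{"offset":[0.8,0,0],"twist":[0,0,0],"gripper":0},{"offset":[0.8,0,0],"twist":[0,0,0],"gripper":0},{"offset":[0,0,0],"twist":[0,0,0],"gripper":0}]' >/dev/null
python3 -c "from h import *;rel()"; done
```

```text
t 4.95 TCP in joint frame mm [-25.2  -0.6  -1.4] twist needed deg [ 0.07  0.27 -0.03] F in joint frame [-7.7 -4.7 15.3] grip 0.294 30.2 O [ 0.5419 -0.2863  0.2161]
t 5.2 TCP in joint frame mm [-25.2  -0.6  -1.4] twist needed deg [ 0.06  0.46 -0.02] F in joint frame [-9.9 -5.  19.3] grip 0.29 30.5 O [ 0.5419 -0.2863  0.2161]
```

Position is fixed while the force rises, so the joint is shut. I relax the pull, open, back off and check.

```bash
python3 -m crank '[{"offset":[-1.5,0,0],"twist":[0,0,0],"gripper":0},{"offset":[-1,0,0],"twist":[0,0,0],"gripper":0.5},{"offset":[0,0,0],"twist":[0,0,0],"gripper":0.7},{"offset":[0,0,0],"twist":[0,0,0],"gripper":0.7},{"offset":[0,0,-15],"twist":[0,0,0],"gripper":0.7},{"offset":[0,0,-30],"twist":[0,0,0],"gripper":0.7},{"offset":[0,0,-40],"twist":[0,0,0],"gripper":0.7},{"offset":[0,0,-40],"twist":[0,0,0],"gripper":0.7}]' >/dev/null
python3 -m crank '[{"offset":[0,0,0],"twist":[0,0,0],"gripper":1},{"offset":[0,0,0],"twist":[0,0,0],"gripper":1},{"offset":[0,0,0],"twist":[0,0,0],"gripper":1}]'
python3 - <<'E'
from h import *
from bench import robot
rel()
s=robot.observe(); p=robot.camera_params("wrist"); im,d=robot.camera("wrist")
np.savez("w20.npz",im=im,d=d,pos=s["position"],rot=s["tcp_rot"],**{k:np.array(v) for k,v in p.items()})
c=load("w2");C=axes(-30.7);O=np.array([.5419,-.2863,.2161])
m=np.zeros(c["d"].shape,np.uint8);m[20:260,190:320]=1
P,uv=cloud(c,m);Q=(P-O)@C
k=(abs(Q[:,1])<.03)&(Q[:,2]>-.01)&(Q[:,2]<.03);Q=Q[k]*1e3;uv=uv[k]
rows=[]
for v in range(20,260):
    q=Q[uv[:,1]==v]
    if len(q)>4 and -50<np.median(q[:,0])<70: rows.append((v,np.median(q[abs(q[:,1]-q[:,1].mean())<5][:,0]),np.ptp(q[:,1]),q[:,1].mean(),q[:,2].max()))
r=np.array(rows)
for a,b in((44,60),(15,38),(-40,-12)):
    t=r[(r[:,1]>a)&(r[:,1]<b)]; print(a,b,np.median(t[:,2:],0).round(1))
print(r[(r[:,1]>-14)&(r[:,1]<14)].round(1))
cl,uv=cloud(c,green(c["im"])); print(len(cl), cl[cl[:,1]>0].mean(0) if len(cl) else 0)
E
```

```text
time: 6.12
position: [0.4721, -0.2446, 0.3119]
tcp_rot: [2.802, -0.771, 0.758]
contact_force: [-0.0, 0.2, -0.5]
grip_width: 0.996
gripper_force: 0.0
t 6.12 TCP in joint frame mm [-22.5   0.2 123.6] twist needed deg [ 0.01 -0.26 -0.06] F in joint frame [-0.4  0.1 -0.4] grip 0.996 0.0 O [ 0.5419 -0.2863  0.2161]
44 60 [32.   0.1 17.1]
15 38 [20.2  0.1 11.2]
-40 -12 [24.3  0.1 13.3]
[[ 1.52e+02  1.35e+01  2.06e+01  1.00e-01  1.12e+01]
 [ 1.53e+02  1.27e+01  2.06e+01  1.00e-01  1.14e+01]
 [ 1.54e+02  1.18e+01  2.06e+01  1.00e-01  1.13e+01]
 [ 1.55e+02  1.08e+01  2.06e+01  1.00e-01  1.11e+01]
 [ 1.56e+02  1.00e+01  2.06e+01  1.00e-01  1.06e+01]
 [ 1.57e+02  9.20e+00  2.07e+01  1.00e-01  1.11e+01]
 [ 1.58e+02  8.30e+00  2.07e+01  1.00e-01  1.11e+01]
 [ 1.59e+02  7.40e+00  2.36e+01  1.00e-01  1.14e+01]
 [ 1.60e+02  6.50e+00  2.88e+01  1.00e-01  1.18e+01]
 [ 1.61e+02  5.60e+00  3.02e+01  1.00e-01  1.21e+01]
 [ 1.62e+02  4.70e+00  3.16e+01  1.00e-01  1.15e+01]
 [ 1.63e+02  4.00e+00  3.15e+01  1.00e-01  1.19e+01]
 [ 1.64e+02  3.60e+00  3.15e+01  1.00e-01  1.42e+01]
 [ 1.65e+02  3.20e+00  3.17e
[... 265 characters left out ...]
+01  1.00e-01  1.65e+01]
 [ 1.71e+02 -2.10e+00  2.98e+01  1.00e-01  1.62e+01]
 [ 1.72e+02 -3.00e+00  2.58e+01  1.00e-01  1.62e+01]
 [ 1.73e+02 -3.80e+00  2.37e+01 -6.00e-01  1.70e+01]
 [ 1.74e+02 -5.10e+00  2.47e+01  1.00e-01  1.67e+01]
 [ 1.75e+02 -6.70e+00  2.48e+01  1.00e-01  1.32e+01]
 [ 1.76e+02 -7.60e+00  2.48e+01  1.00e-01  1.26e+01]
 [ 1.77e+02 -8.30e+00  2.49e+01  1.00e-01  1.31e+01]
 [ 1.78e+02 -9.40e+00  2.48e+01  2.00e-01  1.29e+01]
 [ 1.79e+02 -1.03e+01  2.49e+01  1.00e-01  1.28e+01]
 [ 1.80e+02 -1.12e+01  2.49e+01  1.00e-01  1.28e+01]
 [ 1.81e+02 -1.22e+01  2.51e+01  1.00e-01  1.29e+01]
 [ 1.82e+02 -1.30e+01  2.51e+01  1.00e-01  1.30e+01]]
177 [0.5516044  0.06585173 0.06975088]
```

```bash
python3 - <<'E'
from h import *
from bench import robot
c=load("scene");m=np.zeros(c["d"].shape,np.uint8);m[40:200,90:240]=1
P,_=cloud(c,m); P=P[(P[:,2]>.12)&(P[:,2]<.6)&(P[:,0]<1.2)]
for y in np.arange(-.3,.4,.1):
    q=P[(P[:,1]>y)&(P[:,1]<y+.1)]
    if len(q): print("monitor y",y.round(1),"xmin",q[:,0].min().round(3),"zmin",q[:,2].min().round(2))
# tray clip cloud from w1
for n in("scene","w1"):
    c=load(n); P,uv=cloud(c,green(c["im"])); k=(P[:,1]>0)&(P[:,1]<.15)&(P[:,0]>.45)
    P=P[k]; T=P[P[:,2]>.045]; xy=T[:,:2]; r=cv2.minAreaRect(xy.astype(np.float32)*1000); print(n,len(P),len(T),T.mean(0).round(3),P.max(0).round(3),r)
s=robot.observe(); plan(s["position"],s["tcp_rot"],[.50,.06,.30],tool(axes(-10,0),-1),10)
E
```

```text
monitor y -0.3 xmin 0.776 zmin 0.12
monitor y -0.2 xmin 0.757 zmin 0.12
monitor y -0.1 xmin 0.738 zmin 0.12
monitor y 0.0 xmin 0.717 zmin 0.12
monitor y 0.1 xmin 0.699 zmin 0.12
monitor y 0.2 xmin 0.692 zmin 0.14
scene 316 128 [0.54  0.068 0.061] [0.563 0.085 0.074] ((542.1296997070312, 66.138916015625), (23.804941177368164, 13.844207763671875), 25.474985122680664)
w1 764 329 [0.542 0.061 0.063] [0.565 0.076 0.074] ((543.4232788085938, 63.367305755615234), (25.2049617767334, 12.154192924499512), 21.974714279174805)
twist tot [  5.4 -29.8 -20.3] per row [ 0.54 -2.98 -2.03] dist 306.0 tool-frame total [-118.9 -276.1  -56.7]
[-11.9, -27.6, -5.7]
[-11.2, -28.1, -4.8]
[-10.4, -28.5, -4.0]
[-9.6, -28.9, -3.2]
[-8.7, -29.2, -2.4]
[-7.8, -29.5, -1.7]
[-6.8, -29.8, -1.1]
[-5.8, -30.0, -0.5]
[-4.7, -30.2, 0.1]
[-3.6, -30.4, 0.6]
```

```bash
python3 - <<'E'
from h import *
from bench import robot
s=robot.observe(); plan(s["position"],s["tcp_rot"],[.53,.058,.24],tool(axes(22,0),-1),12)
E
```

```text
twist tot [ 13.8 -27.9 -51.5] per row [ 1.15 -2.33 -4.29] dist 316.0 tool-frame total [-125.9 -289.7    8.6]
[-10.5, -24.1, 0.7]
[-8.6, -24.8, 1.6]
[-6.6, -25.4, 2.4]
[-4.6, -25.7, 3.2]
[-2.5, -25.9, 3.8]
[-0.4, -26.0, 4.4]
[1.7, -25.8, 4.9]
[3.8, -25.5, 5.3]
[6.0, -25.0, 5.6]
[8.0, -24.4, 5.8]
[10.1, -23.6, 5.9]
[12.0, -22.6, 6.0]
```

```bash
python3 -m crank '[{"offset":[-10,-24,1],"twist":[1.1,-2.3,-4.3],"gripper":1},{"offset":[-9,-25,2],"twist":[1.1,-2.3,-4.3],"gripper":1},{"offset":[-7,-25,2],"twist":[1.1,-2.3,-4.3],"gripper":1},{"offset":[-5,-26,3],"twist":[1.2,-2.3,-4.3],"gripper":1},{"offset":[-2,-26,4],"twist":[1.2,-2.3,-4.3],"gripper":1},{"offset":[0,-26,4],"twist":[1.1,-2.3,-4.3],"gripper":1},{"offset":[2,-26,5],"twist":[1.1,-2.3,-4.3],"gripper":1},{"offset":[4,-25,5],"twist":[1.2,-2.3,-4.3],"gripper":1}]' >/dev/null
python3 -m crank '[{"offset":[6,-25,6],"twist":[1.2,-2.3,-4.3],"gripper":1},{"offset":[8,-24,6],"twist":[1.1,-2.4,-4.3],"gripper":1},{"offset":[10,-24,6],"twist":[1.1,-2.4,-4.3],"gripper":1},{"offset":[12,-23,6],"twist":[1.2,-2.3,-4.3],"gripper":1},{"offset":[0,0,0],"twist":[0,0,0],"gripper":1},{"offset":[0,0,0],"twist":[0,0,0],"gripper":1}]'
python3 - <<'E'
from h import *
from bench import robot
s=robot.observe(); p=robot.camera_params("wrist"); im,d=robot.camera("wrist")
np.savez("w30.npz",im=im,d=d,pos=s["position"],rot=s["tcp_rot"],**{k:np.array(v) for k,v in p.items()})
c=load("w3");P,uv=cloud(c,green(im));k=(P[:,1]>0)&(P[:,1]<.15);P=P[k]
T=P[P[:,2]>.062]; r=cv2.minAreaRect(T[:,:2].astype(np.float32)*1000);print("tab",r,T[:,2].max())
a=np.radians(r[2] if r[1][0]>r[1][1] else r[2]-90); h=np.array([np.cos(a),np.sin(a)]);n=np.array([-h[1],h[0]])
q=(P[:,:2]*1e3-np.array(r[0]))@np.c_[h,n]; z=P[:,2]*1e3
for lo,hi in((-17,-13),(-13,-9),(-9,-5),(-5,0),(0,5),(5,9),(9,13),(13,17)):
    for zl,zh in((4,25),(25,48),(48,75)):
        t=q[(q[:,0]>lo)&(q[:,0]<hi)&(z>zl)&(z<zh)]
        if len(t)>3: print(np.degrees(a).round(1),lo,hi,"z",zl,zh,len(t),"w",t[:,1].min().round(1),t[:,1].max().round(1))
C=tool(axes(np.degrees(a),0),-1); print("twist needed",np.degrees((Ro.from_rotvec(s["tcp_rot"]).inv()*Ro.from_matrix(C)).as_rotvec()).round(1),"shift tool mm",(C.T@(np.array([*(np.array(r[0])/1e3),0.061])-s["position"])*1e3).round(1))
u=proj(c,[*(np.array(r[0])/1e3),.04])[0].astype(int);print(u)
b=im[max(u[1]-70,0):u[1]+70,max(u[0]-80,0):u[0]+80];cv2.imwrite("pics/w3c.png",cv2.resize(b,None,fx=4,fy=4,interpolation=cv2.INTER_CUBIC))
E
```

```text
time: 7.33
position: [0.5305, 0.0583, 0.2369]
tcp_rot: [3.079, 0.602, -0.005]
contact_force: [1.1, 0.4, 0.7]
grip_width: 1.0
gripper_force: 0.0
tab ((544.0440673828125, 66.29804992675781), (25.54651641845703, 12.886150360107422), 22.758255004882812) 0.07392131772155747
22.8 -17 -13 z 25 48 41 w -18.0 16.2
22.8 -13 -9 z 25 48 54 w -18.0 16.1
22.8 -13 -9 z 48 75 34 w -6.3 4.5
22.8 -9 -5 z 25 48 61 w -18.0 16.1
22.8 -9 -5 z 48 75 40 w -6.3 5.6
22.8 -5 0 z 25 48 56 w -18.2 14.4
22.8 -5 0 z 48 75 59 w -6.4 5.5
22.8 0 5 z 25 48 50 w -15.2 13.0
22.8 0 5 z 48 75 54 w -6.4 6.4
22.8 5 9 z 25 48 47 w -15.2 14.1
22.8 5 9 z 48 75 47 w -6.4 6.4
22.8 9 13 z 4 25 6 w -10.0 11.2
22.8 9 13 z 25 48 76 w -15.2 14.0
22.8 9 13 z 48 75 81 w -6.4 6.5
22.8 13 17 z 4 25 17 w -13.6 13.6
22.8 13 17 z 25 48 79 w -15.6 15.2
twist needed [ 0.2  0.2 -0.6] shift tool mm [ 15.6  -2.1 175.9]
[256 155]
```

View pics/w3c.png

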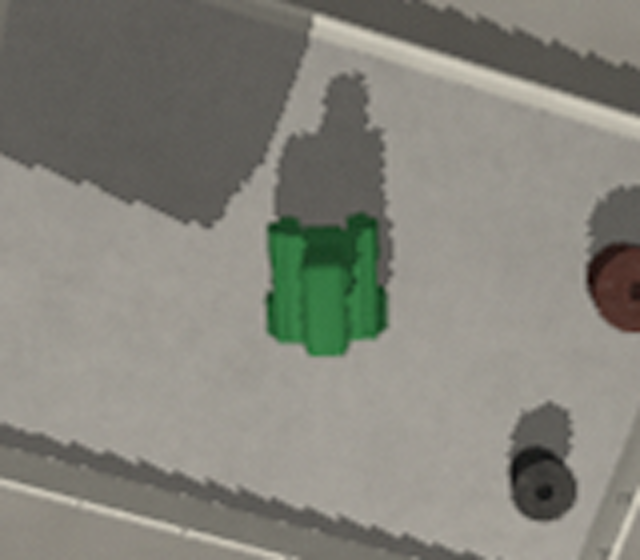

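The crop shows the clip with its narrow collar at the far (tool +x) end and the wide collar at the near end. The stoppers are well off to the right, at crop (620,285) and (543,485). My +x heading of 22.8° fits, so I descend on the tab.

```bash
python3 -m crank '[{"offset":[8,-2,25],"twist":[0.2,0.2,-0.6],"gripper":0.5},{"offset":[8,0,35],"twist":[0,0,0],"gripper":0.5},{"offset":[0,0,35],"twist":[0,0,0],"gripper":0.5},{"offset":[0,0,30],"twist":[0,0,0],"gripper":0.5},{"offset":[0,0,15],"twist":[0,0,0],"gripper":0.5},{"offset":[0,0,0],"twist":[0,0,0],"gripper":0.5},{"offset":[0,0,0],"twist":[0,0,0],"gripper":0.5}]'
python3 - <<'E'
from h import *
from bench import robot
s=robot.observe();C=tool(axes(22.8,0),-1);print("twist",np.degrees((Ro.from_rotvec(s["tcp_rot"]).inv()*Ro.from_matrix(C)).as_rotvec()).round(2),"shift",(C.T@(np.array([.5440,.0660,.061])-s["position"])*1e3).round(1))
E
```

```text
time: 7.97
position: [0.5445, 0.0641, 0.099]
tcp_rot: [3.08, 0.613, 0.003]
contact_force: [-0.4, 0.4, 0.8]
grip_width: 0.501
gripper_force: 0.0
twist [ 0.06 -0.1  -0.27] shift [ 0.3 -1.9 38. ]
```

```bash
python3 -m crank '[{"offset":[0,-2,15],"twist":[0,0,-0.3],"gripper":0.5},{"offset":[0,0,15],"twist":[0,0,0],"gripper":0.5},{"offset":[0,0,8],"twist":[0,0,0],"gripper":0.5},{"offset":[0,0,0],"twist":[0,0,0],"gripper":0.5},{"offset":[0,0,0],"twist":[0,0,0],"gripper":0.5}]' >/dev/null
cat > g.py <<'E'
from h import *
from bench import robot
s=robot.observe();C=tool(axes(22.8,0),-1);print("twist",np.degrees((Ro.from_rotvec(s["tcp_rot"]).inv()*Ro.from_matrix(C)).as_rotvec()).round(2),"shift",(C.T@(np.array([.5440,.0660,.061])-s["position"])*1e3).round(1),"F",s["contact_force"].round(1),s["grip_width"],s["gripper_force"])
E
python3 g.py
python3 -m crank '[{"offset":[0,0,0],"twist":[0,0,0],"gripper":0},{"offset":[0,0,0],"twist":[0,0,0],"gripper":0},{"offset":[0,0,0],"twist":[0,0,0],"gripper":0},{"offset":[0,0,0],"twist":[0,0,0],"gripper":0},{"offset":[0,0,0],"twist":[0,0,0],"gripper":0}]' 50 >/dev/null
python3 g.py
```

```text
twist [ 0.14 -0.33  0.09] shift [-2.   0.   2.1] F [0.4 1.2 0.2] 0.5016670743933752 0.0
twist [ 0.16 -0.36  0.13] shift [-2.4  0.1  2.2] F [-0.4 -0.2  4.3] 0.12948764815012473 51.46469593048096
```

```bash
python3 -m crank '[{"offset":[0,0,-10],"twist":[0,0,0],"gripper":0},{"offset":[0,0,-30],"twist":[0,0,0],"gripper":0},{"offset":[0,0,-40],"twist":[0,0,0],"gripper":0},{"offset":[0,0,-41],"twist":[0,0,0],"gripper":0},{"offset":[0,0,-41],"twist":[0,0,0],"gripper":0},{"offset":[0,0,-35],"twist":[0,0,0],"gripper":0},{"offset":[0,0,0],"twist":[0,0,0],"gripper":0},{"offset":[0,0,0],"twist":[0,0,0],"gripper":0}]' 80
cat > v.py <<'E'
import sys
from h import *
from bench import robot
n=sys.argv[1]
s=robot.observe(); p=robot.camera_params("wrist"); im,d=robot.camera("wrist")
np.savez(n+"0.npz",im=im,d=d,pos=s["position"],rot=s["tcp_rot"],**{k:np.array(v) for k,v in p.items()})
c=load(n);P,uv=cloud(c,green(im)); R=Ro.from_rotvec(s["tcp_rot"]).as_matrix(); T=(P-s["position"])@R*1e3
T=T[(abs(T[:,0])<40)&(abs(T[:,1])<30)&(T[:,2]>-20)&(T[:,2]<80)]
print(len(T),T.min(0).round(1),T.max(0).round(1))
for zl in range(-14,70,4):
    t=T[(T[:,2]>=zl)&(T[:,2]<zl+4)]
    if len(t)>3: print(zl,len(t),"x",np.percentile(t[:,0],[1,99]).round(1),"y",np.percentile(t[:,1],[1,99]).round(1))
cv2.imwrite(f"pics/{n}.png",cv2.resize(im[90:384,120:400],None,fx=2,fy=2))
E
python3 v.py w4
python3 - <<'E'
from h import *
from bench import robot
s=robot.observe(); O=np.array([.5414,-.2860,.21575]);C=axes(-30.7)
plan(s["position"],s["tcp_rot"],O+C@[.0,0,.145],tool(C,-1),14)
E
```

```text
time: 9.47
position: [0.5459, 0.0672, 0.2628]
tcp_rot: [3.077, 0.624, 0.018]
contact_force: [1.0, 0.3, -0.9]
grip_width: 0.123
gripper_force: 80.5
2561 [-15.  -19.1 -18.9] [14.1 17.3 58.4]
-14 40 x [-12.3  11.4] y [-5.   4.1]
-10 940 x [-14.6  10.6] y [-6.4  4. ]
-6 92 x [ 9.2 11.2] y [-6.  4.]
-2 76 x [ 9.5 11.2] y [-6.1  4.1]
2 74 x [ 9.4 11.3] y [-6.2  4.2]
6 71 x [ 7.4 10.8] y [-9.2 12.2]
10 69 x [ 8.5 11.4] y [-13.4   4.7]
14 54 x [ 9.4 10.7] y [-6.3  3.6]
18 190 x [ 7.  13.7] y [-14.5  11.9]
22 485 x [ 0.7 14. ] y [-15.9  14. ]
26 69 x [ 8.7 14. ] y [-16.3  13. ]
30 32 x [11.6 13.7] y [-16.4  14.5]
34 20 x [12.2 13.8] y [-16.7  15.2]
38 30 x [-8.5 13.8] y [-19.   16.8]
42 32 x [-8.3 13.7] y [-18.4  17.1]
46 133 x [ 3.6 13.4] y [-15.   12.5]
50 124 x [ 2.8 13.5] y [-12.6  10.4]
54 11 x [11.3 13.4] y [-13.5  11.7]
twist tot [-14.1  27.4  52.3] per row [-1.    1.96  3.74] dist 333.0 tool-frame total [-182.7  266.   -81.7]
[-13.0, 19.0, -5.8]
[-11.6, 19.9, -5.9]
[-10.0, 20.7, -5.9]
[-8.5, 21.4, -5.9]
[-6.9, 22.0, -5.8]
[-5.2, 22.5, -5.6]
[-3.5, 22.9, -5.3]
[-1.9, 23.2, -5.0]
[-0.2, 23.3, -4.6]
[1.5, 23.3, -4.2]
[3.2, 23.3, -3.7]
[4.8, 23.1, -3.2]
[6.4, 22.8, -2.6]
[7.9, 22.3, -1.9]
```

View pics/w4.png

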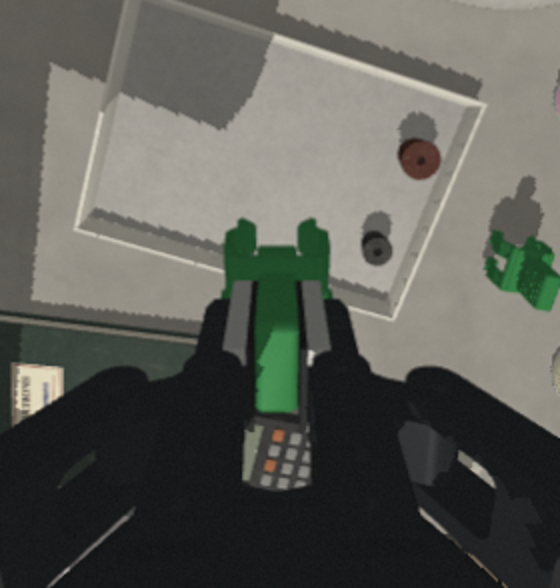

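The picture shows the clip held straight by its tab, narrow collar away from the camera base, and both stoppers undisturbed in the tray. In the tool frame the bore is at x≈−2.3, y≈−1 and about 45 ahead. I carry it above the joint.

```bash
python3 -m crank '[{"offset":[-13,19,-7],"twist":[-1,2,3.7],"gripper":0},{"offset":[-12,20,-7],"twist":[-1,2,3.7],"gripper":0},{"offset":[-10,21,-6],"twist":[-1,2,3.7],"gripper":0},{"offset":[-8,21,-6],"twist":[-1,2,3.7],"gripper":0},{"offset":[-7,22,-6],"twist":[-1,2,3.7],"gripper":0},{"offset":[-5,22,-6],"twist":[-1,2,3.7],"gripper":0},{"offset":[-4,23,-5],"twist":[-1,2,3.7],"gripper":0},{"offset":[-2,23,-5],"twist":[-1,2,3.7],"gripper":0}]' >/dev/null
python3 -m crank '[{"offset":[0,23,-5],"twist":[-1,2,3.7],"gripper":0},{"offset":[2,23,-4],"twist":[-1,2,3.7],"gripper":0},{"offset":[3,23,-4],"twist":[-1,2,3.7],"gripper":0},{"offset":[5,23,-3],"twist":[-1,2,3.8],"gripper":0},{"offset":[6,23,-3],"twist":[-1,1.8,3.8],"gripper":0},{"offset":[8,22,-2],"twist":[-1,1.6,3.8],"gripper":0},{"offset":[0,0,0],"twist":[0,0,0],"gripper":0},{"offset":[0,0,0],"twist":[0,0,0],"gripper":0}]' >/dev/null
sed -i 's/O=np.array(\[.53.*$/O=np.array([.5414,-.2860,.21575])/' h.py; python3 -c "from h import *;rel()"
```

```text
t 10.85 TCP in joint frame mm [ -1.3   1.1 145.1] twist needed deg [-0.32  0.45  0.05] F in joint frame [-0.6  0.6 -0.6] grip 0.12 80.5 O [ 0.5414 -0.286   0.2158]
```

```bash
python3 -m crank '[{"offset":[2,1,25],"twist":[-0.3,0.4,0],"gripper":0},{"offset":[1.6,1,20],"twist":[0,0,0],"gripper":0},{"offset":[0,0,15],"twist":[0,0,0],"gripper":0},{"offset":[0,0,8],"twist":[0,0,0],"gripper":0},{"offset":[0,0,0],"twist":[0,0,0],"gripper":0},{"offset":[0,0,0],"twist":[0,0,0],"gripper":0}]' >/dev/null
python3 -c "from h import *;rel()"; python3 v.py w5 >/dev/null
python3 - <<'E'
from h import *
c=load("w5");C=axes(-30.7);O=np.array([.5414,-.2860,.21575])
g=green(c["im"]);m=np.zeros_like(g);m[60:300,150:360]=1;m[g>0]=0
P,uv=cloud(c,m);Q=(P-O)@C*1e3;k=(abs(Q[:,1])<25)&(Q[:,2]>-8)&(Q[:,2]<25)&(Q[:,0]>-15)&(Q[:,0]<60);Q=Q[k]
for x in list(range(-6,12))+[20,30,50]:
    q=Q[(Q[:,0]>=x)&(Q[:,0]<x+1)]
    if len(q)>3: print(x,len(q),"y",q[:,1].min().round(1),q[:,1].max().round(1),"z",q[:,2].max().round(1))
P,uv=cloud(c,g);Q=(P-O)@C*1e3;Q=Q[(abs(Q[:,0])<40)&(abs(Q[:,1])<30)&(Q[:,2]>5)]
for z in range(10,95,6):
    q=Q[(Q[:,2]>=z)&(Q[:,2]<z+6)]
    if len(q)>3: print("clip z",z,len(q),"x",np.percentile(q[:,0],[1,99]).round(1),"y",np.percentile(q[:,1],[1,99]).round(1))
E
```

```text
t 11.35 TCP in joint frame mm [ 3.6  0.7 77.9] twist needed deg [-0.08 -0.07  0.18] F in joint frame [-0.9 -0.6 -0.9] grip 0.122 80.5 O [ 0.5414 -0.286   0.2158]
3 7 y -5.4 8.7 z 14.6
4 63 y -5.6 8.9 z 15.2
5 27 y -5.6 8.9 z 12.6
6 26 y -5.5 8.9 z 11.0
7 26 y -5.5 8.9 z 11.9
8 26 y -5.5 10.5 z 11.3
9 31 y -6.3 10.5 z 11.3
10 37 y -10.3 10.5 z 24.4
11 27 y -10.2 10.5 z 24.9
20 37 y -10.0 10.4 z 11.2
30 36 y -10.6 10.2 z 11.4
50 47 y -15.9 15.0 z 16.4
clip z 16 6 x [13.8 15.9] y [-12.2  12.6]
clip z 22 143 x [ 6.1 16.5] y [-10.5  13.7]
clip z 28 159 x [ 6.8 16.7] y [-14.   15.5]
clip z 34 47 x [-5.4 16.8] y [-17.   19.3]
clip z 40 29 x [13. 17.] y [-15.  17.]
clip z 46 95 x [15.7 17.1] y [-14.   16.5]
clip z 52 633 x [ 4.2 17. ] y [-13.7  16.2]
clip z 58 91 x [12.  13.9] y [-3.9  6.5]
clip z 64 107 x [10.3 14.3] y [-11.4  15.3]
clip z 70 106 x [12.4 14.3] y [-3.8  6.6]
clip z 76 127 x [12.4 14.2] y [-3.8  6.4]
clip z 82 969 x [-11.2  13.8] y [-3.8  6.6]
clip z 88 64 x [-10.6  14.3] y [-3.8  5.7]
clip z 94 6 x [ 5.8 10.8] y [-3.8 -3.7]
```

View pics/w5.png

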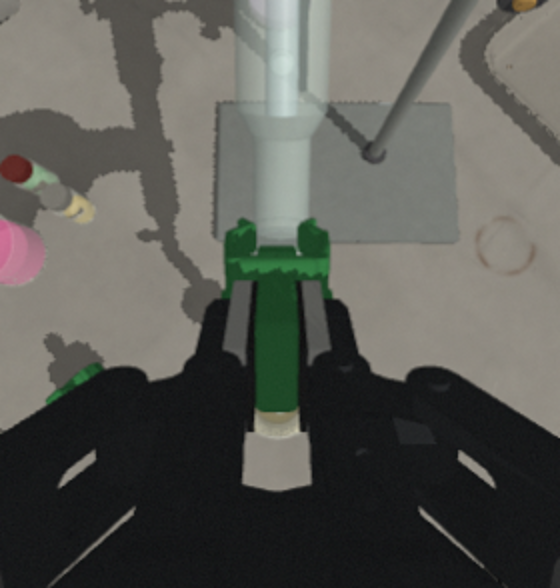

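The picture shows the clip square over the glass, both lips straddling the tube and the narrow collar uphill. It measures about 0.7 mm too far uphill and 1.2 mm off across, so I correct that and then press in small steps.

```bash
python3 -m crank '[{"offset":[-0.7,1.2,4],"twist":[0,0,0],"gripper":0},{"offset":[0,0,4],"twist":[0,0,0],"gripper":0},{"offset":[0,0,2],"twist":[0,0,0],"gripper":0},{"offset":[0,0,0],"twist":[0,0,0],"gripper":0}]' >/dev/null
python3 -c "from h import *;rel()"
for i in 1 2 ; do python3 -m crank '[{"offset":[0,0,2],"twist":[0,0,0],"gripper":0},{"offset":[0,0,2],"twist":[0,0,0],"gripper":0},{"offset":[0,0,0],"twist":[0,0,0],"gripper":0}]' >/dev/null
python3 -c "from h import *;rel()"; done
```

```text
t 11.73 TCP in joint frame mm [ 4.1 -1.3 68.6] twist needed deg [-0.04 -0.23  0.12] F in joint frame [-1.1 -0.8  0.2] grip 0.12 80.5 O [ 0.5414 -0.286   0.2158]
t 11.98 TCP in joint frame mm [ 3.6 -1.2 64.4] twist needed deg [-0.05 -0.17  0.11] F in joint frame [-1.6  0.5 -0.1] grip 0.12 80.6 O [ 0.5414 -0.286   0.2158]
t 12.23 TCP in joint frame mm [ 3.8 -1.1 60.9] twist needed deg [-0.06 -0.16  0.12] F in joint frame [-3.3  1.6  4.1] grip 0.124 81.5 O [ 0.5414 -0.286   0.2158]
```

```bash
python3 -m crank '[{"offset":[-0.9,0,0],"twist":[0,0,0],"gripper":0},{"offset":[0,0,0],"twist":[0,0,0],"gripper":0}]' >/dev/null
python3 -c "from h import *;rel()"
for i in 1 2 ; do python3 -m crank '[{"offset":[0,0,1.5],"twist":[0,0,0],"gripper":0},{"offset":[0,0,1.5],"twist":[0,0,0],"gripper":0},{"offset":[0,0,0],"twist":[0,0,0],"gripper":0}]' >/dev/null
python3 -c "from h import *;rel()"; done
```

```text
t 12.4 TCP in joint frame mm [ 3.6 -1.1 61. ] twist needed deg [-0.05 -0.27  0.12] F in joint frame [-2.   1.1  5.3] grip 0.126 81.5 O [ 0.5414 -0.286   0.2158]
t 12.65 TCP in joint frame mm [ 3.6 -1.2 58. ] twist needed deg [-0.05 -0.26  0.12] F in joint frame [-2.4  2.   4.7] grip 0.121 81.3 O [ 0.5414 -0.286   0.2158]
t 12.9 TCP in joint frame mm [ 3.6 -1.2 54.8] twist needed deg [-0.05 -0.27  0.11] F in joint frame [-1.6  1.5  2.8] grip 0.126 81.3 O [ 0.5414 -0.286   0.2158]
```

```bash
for i in 1 2 ; do python3 -m crank '[{"offset":[0,0,1.5],"twist":[0,0,0],"gripper":0},{"offset":[0,0,1.5],"twist":[0,0,0],"gripper":0},{"offset":[0,0,0],"twist":[0,0,0],"gripper":0}]' >/dev/null
python3 -c "from h import *;rel()"; done
```

```text
t 13.15 TCP in joint frame mm [ 3.5 -1.2 51. ] twist needed deg [-0.04 -0.29  0.11] F in joint frame [ 0.   1.8 -3.3] grip 0.124 80.2 O [ 0.5414 -0.286   0.2158]
t 13.4 TCP in joint frame mm [ 3.3 -1.3 47.8] twist needed deg [-0.04 -0.26  0.11] F in joint frame [ 0.5  1.7 -8.8] grip 0.122 79.5 O [ 0.5414 -0.286   0.2158]
```

The force has turned negative, so the arms are past the widest point and drawing the clip home. I follow it down.

```bash
for i in 1 2 ; do python3 -m crank '[{"offset":[0,0,1],"twist":[0,0,0],"gripper":0},{"offset":[0,0,1],"twist":[0,0,0],"gripper":0},{"offset":[0,0,0],"twist":[0,0,0],"gripper":0}]' >/dev/null
python3 -c "from h import *;rel()"; done
```

```text
t 13.65 TCP in joint frame mm [ 3.3 -1.3 46.2] twist needed deg [-0.04 -0.24  0.12] F in joint frame [ 0.7  1.4 -7.2] grip 0.124 79.6 O [ 0.5414 -0.286   0.2158]
t 13.9 TCP in joint frame mm [ 3.4 -1.3 44.8] twist needed deg [-0.04 -0.23  0.12] F in joint frame [-0.3  2.  -3.1] grip 0.125 80.2 O [ 0.5414 -0.286   0.2158]
```

```bash
for i in 1 2 ; do python3 -m crank '[{"offset":[0,0,1],"twist":[0,0,0],"gripper":0},{"offset":[0,0,0],"twist":[0,0,0],"gripper":0}]' >/dev/null
python3 -c "from h import *;rel()"; done
```

```text
t 14.07 TCP in joint frame mm [ 3.5 -1.3 44.4] twist needed deg [-0.04 -0.21  0.13] F in joint frame [-2.   1.2  5. ] grip 0.118 81.5 O [ 0.5414 -0.286   0.2158]
t 14.23 TCP in joint frame mm [ 3.5 -1.3 44.2] twist needed deg [-0.04 -0.18  0.15] F in joint frame [-4.6  2.  13.1] grip 0.127 82.9 O [ 0.5414 -0.286   0.2158]
```

Seated at z≈44, with the force rising at the stop. I relax, release, retreat and check.

```bash
python3 -m crank '[{"offset":[0,0,-1.3],"twist":[0,0,0],"gripper":0},{"offset":[0,0,0],"twist":[0,0,0],"gripper":0.4},{"offset":[0,0,0],"twist":[0,0,0],"gripper":0.5},{"offset":[0,0,0],"twist":[0,0,0],"gripper":0.5},{"offset":[0,0,-10],"twist":[0,0,0],"gripper":0.5},{"offset":[0,0,-30],"twist":[0,0,0],"gripper":0.5},{"offset":[0,0,-40],"twist":[0,0,0],"gripper":0.5},{"offset":[0,0,-40],"twist":[0,0,0],"gripper":0.5}]' 20 >/dev/null
python3 -m crank '[{"offset":[0,0,0],"twist":[0,0,0],"gripper":1},{"offset":[0,0,0],"twist":[0,0,0],"gripper":1}]' >/dev/null
python3 v.py w6 >/dev/null
python3 - <<'E'
from h import *
from bench import robot
rel(); robot.camera("side")
im,d=robot.camera("scene"); im2,_=robot.camera("side")
c=load("w6");C=axes(-30.7);O=np.array([.5414,-.2860,.21575])
g=green(c["im"])
P,uv=cloud(c,g);Q=(P-O)@C*1e3;Q=Q[(abs(Q[:,0])<40)&(abs(Q[:,1])<30)&(Q[:,2]>-30)]
for z in range(-22,70,6):
    q=Q[(Q[:,2]>=z)&(Q[:,2]<z+6)]
    if len(q)>3: print("clip z",z,len(q),"x",np.percentile(q[:,0],[1,99]).round(1),"y",np.percentile(q[:,1],[1,99]).round(1))
f=lambda x,s:cv2.resize(x,None,fx=s,fy=s,interpolation=cv2.INTER_CUBIC)
o=np.zeros((600,800,3),np.uint8)
A=f(c["im"][90:290,150:350],2);o[:400,:400]=A
B=f(im[90:240,255:355],4)[:600];o[:600,402:800]=B[:,:398]
D=f(im2[180:280,190:290],2);o[400:600,:200]=D
D=f(im[215:295,140:240],2);o[400:560,202:402]=D
cv2.imwrite("pics/c6.png",o)
E
```

```text
t 15.12 TCP in joint frame mm [  4.2  -1.5 165.8] twist needed deg [-0.02 -0.46  0.13] F in joint frame [-0.5  0.1 -1. ] grip 0.85 0.0 O [ 0.5414 -0.286   0.2158]
clip z -10 4 x [14.4 16.6] y [-12.2  12.1]
clip z -4 19 x [-2.5 16. ] y [-14.2  16. ]
clip z 2 12 x [-5.9 18.2] y [-18.5  17.3]
clip z 8 37 x [-15.5  16.6] y [-18.6  17.1]
clip z 14 52 x [-15.5  16.8] y [-16.2  16.9]
clip z 20 533 x [-15.9  16.5] y [-14.9  14.4]
clip z 26 16 x [11.5 13.3] y [-5.9  4.8]
clip z 32 21 x [ 9.3 13.5] y [-6.7  5.7]
clip z 38 24 x [ 9.4 13.3] y [-6.6  5.6]
clip z 44 23 x [-5.4 13.3] y [-6.8  5.4]
clip z 50 349 x [-11.2  13.2] y [-6.7  5.4]Traceback (most recent call last):
  File "v.py", line 9, in <module>
    print(len(T),T.min(0).round(1),T.max(0).round(1))
                 ~~~~~^^^
    return umr_minimum(a, axis, None, out, keepdims, initial, where)
ValueError: zero-size array to reduction operation minimum which has no identity
```

View pics/c6.png

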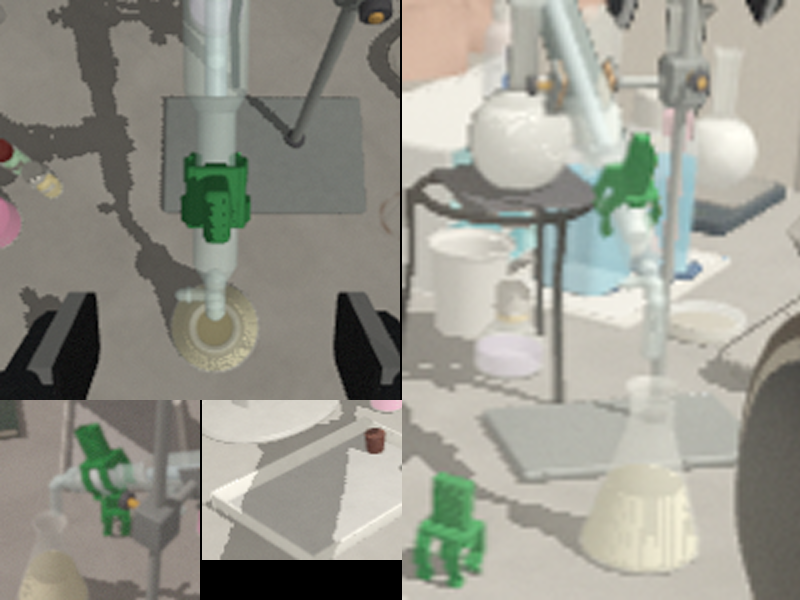

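The views show the clip seated on the joint: tab top 54 mm above the axis, centred within about 0.6 mm, wide collar on the adapter's side. The flask is still under the spout and the gripper is clear.

```bash
python3 -c "
from bench import robot
print(robot.hand_in())"
```

```text
the job is handed in; nothing more can be done
None
```

I drew the adapter up to its hard stop and snapped the green clip home over both rims, wide collar on the adapter's side; contact forces read at each step stayed under about 25 N, the flask and stoppers looked undisturbed (the black stopper was last checked before the clip was fitted), and I handed in at about 15 s.

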